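# Unfasten the low tool case on the model-making bench

## Task

Unfasten the low, wide tool case: lift the lever of its draw latch up and over past centre, so that it stays open by itself and its hook drops clear of the catch. Leave the tall, narrow box beside it fastened.

Things in the scene. Friction and masses are not known exactly. Their poses are not given: they have to be found in the camera images.
- case_lever (a joint): Latch lever of the low, wide grey case. 0 = shut: lever level just above the lid, pointing from the front edge back over the lid; grows as its end is lifted up and over, out beyond the front edge; pi/2 upright; 2.4 = stop, open. Over-centre spring: let go below about 0.75 rad it snaps shut, beyond that it swings on by itself to the stop. Lifting takes about 2 N at the grip.
- case_hinge (a point): Lever's hinge axis, fixed to the case, at the middle of its front edge, 22 mm out from the front face, 18 mm above the lid (108 above the bench). x level, square to the front, pointing into the case (as the shut lever points); y along the hinge; z up. At lever value q the grip centre is at x = 85 cos q - 10 sin q, z = 85 sin q + 10 cos q mm in this frame.
- case_grip (a point): Centre of the grip block on the lever's end: dark steel, 22 mm long along the lever, 24 wide along the hinge axis (pinch across this width from above), 16 thick; turns with the lever. Shut, it is 28 mm above the lid, nothing within 40 mm beside it. The lever's arm is 20 mm wide.
- case_hookbar (a point): Middle of the cross bar (6 mm thick, 34 mm wide) at the foot of the hook, a steel bail that hangs freely from the lever over the front of the case. With the latch shut the bar lies just under the catch; with it open the bar hangs about 24 mm lower and 28 mm farther out.
- case_catch (a point): Middle of the underside of the catch, a 20 x 20 mm steel tab on the case's front face, 44 mm below the lid's top; same axes as case_hinge. The case: grey sheet metal, 300 mm wide, 200 deep, 90 high, does not shift, black carry handle on its lid; its front and latch face the far side of the bench, away from the robot.
- box_lever (a joint): Lever of the same kind of latch on the other container, the tall, narrow grey box (150 mm wide, 150 mm deep, 160 mm high, no carry handle). 0 = shut, 2.4 = open. To be left shut.
- box_grip (a point): Centre of the grip block on the tall box's lever (same latch, same sizes).
Not all that is in view belongs to the job. What is shaped like the part that bears box_lever but turquoise is not meant.

How it is judged:
By the outcome, as a careful person would: the job done as asked, in the order asked, and still so for the second after the job is handed in, with the robot touching nothing.
It also fails if it takes over 40 s, if anything falls off the work surface, if the arm or the gripper's body presses on something with over 40 N, if the wrist force passes 120 N, or if a joint passes its speed limit or range.

## Robot

A 6-joint arm with a two-finger parallel gripper is mounted at the origin on the work surface. World frame = base frame: x ahead of the robot, y to its left, z up, the work surface at z = 0. Lengths are in m, angles in rad, forces in N, time in s.
With the tool pointing down it reaches from about 0.35 to 0.775 m from the base axis. Payload 5.5 kg.
Tool frame: the origin (TCP) lies at the very end of the fingers, on their centre line; the grasp point (between the pads) lies 19 mm behind it; z points along the fingers, y is the line along which they close (so a half turn about z gives the same grasp; the last joint's range is limited). The gripper opens to 85 mm and grips with 20 to 120 N. Pads are 22 mm wide; open, the fingers measure 114 mm over their backs; the gripper's body (76 mm by 85 mm) begins 54 mm behind the grasp point. The pads swing forward as they close: fully open they stand 13 mm farther back than shut.
Start: joints at [-1.286, 0.313, 0.046, 1.304, 0, 1.431], TCP at [0.237, -0.524, 0.231] pointing down, gripper open.
Joint ranges: [-2.76, 2.76], [-0.86, 1.69], [-1.03, 1.26], [-2.2, 2.34], [-1.47, 1.5], [-3.14, 3.14]. Speed limits (rad/s): [2.57, 2.57, 3.14, 3.14, 3.14, 3.14].

## Interface

Orientations are given as a unit quaternion [x, y, z, w].
In Python, from station import bot gives the robot as it stands. Calls block until the motion is done:
- bot.move_pose(position, orientation): joint-space move of the TCP to a pose.
- bot.move_l(position, rot=None, vel=0.15, stop_force=None): straight line of the TCP; rot=None keeps the orientation; vel is the mean speed in m/s. With stop_force (N) it stops when the force on the tool has changed by that much, and returns True; else False.
- bot.move_j(angles): joint-space move.
- bot.command_gripper(opening, newtons=None): finger opening in m; newtons is the grip in N (None keeps the last); returns when the fingers have stopped.
- bot.sleep(seconds).
- bot.solve_ik(position, orientation): joint angles nearest the present ones, or None.
- bot.get_state(): the state.
- bot.camera(name): name is "side" or "top"; returns (picture, depth): 400x640x3 uint8, red, green, blue; 400x640 float32, m along the optical axis (not along the pixel's ray), 0 where there is no reading.
- bot.camera_info(name): a dict with "K" (3x3 intrinsics, pixels), "dist_coeffs" ([k1, k2, p1, p2, k3] as OpenCV has them; the pictures are not rectified), "R" (3x3) and "t" (3): a world point X has camera coordinates R X + t. Camera axes: x right, y down, z forward; pixel columns grow to the right and rows downward; lengths in m; the calibration is good to about 2 mm. A picture is of the moment at which its call begins. camera_info takes no time and is no camera call.
A pose or a line that the arm cannot do raises bot.PlanningError and nothing moves.
- bot.close_job(): hands the job in; it is judged then, once.
The state is a dict: "clock": time; "q": joint angles; "dq": joint speeds; "joint_torque": joint torques, N m; "ee_pos": TCP position; "eef_rot": TCP orientation; "wrist_force": force on the tool from outside, world axes, zero at the start; "wrist_torque": the same for the moment, N m; "finger_gap": finger opening in m; "gripper_force": force on a finger pad.
Only numpy, scipy, OpenCV 4.12 (cv2) and the standard library are available. Lean on these libraries where they do the work, as an engineer would, in place of code of your own. Each camera call takes 0.05 s, during which the arm holds its last target. There are 200 camera calls.

## Working session

There is one attempt and no reset: what is moved stays moved. The work goes in short steps, each a Python script; the robot and the scene stay as the last script left them, time stands still between calls to the robot, and variables do not carry over. Pictures are saved under pics/ and viewed, at most 10 in all, crops included, and the job is handed in when it is done.

```bash
mkdir -p pics; ls; cat > h.py <<'E'
import numpy as np, cv2
from station import bot
def cloud(name):
    p,d=bot.camera(name); c=bot.camera_info(name); K=np.array(c["K"]); 
    h,w=d.shape; u,v=np.meshgrid(np.arange(w),np.arange(h))
    n=cv2.undistortPoints(np.stack([u,v],-1).reshape(-1,1,2).astype(float),K,np.array(c["dist_coeffs"])).reshape(h,w,2)
    X=np.dstack([n*d[...,None],d])
    W=(X-np.array(c["t"]))@np.array(c["R"]); W[d==0]=np.nan
    return p,W
E
python3 - <<'E'
from h import *
for n in("top","side"):
    p,W=cloud(n); cv2.imwrite(f"pics/{n}0.png",p[...,::-1]); np.savez(f"{n}0.npz",p=p,W=W)
    c=bot.camera_info(n); print(n,-np.array(c["R"]).T@c["t"])
E
```

```text
pics
top [0.41414825 0.04069576 1.06392569]
side [1.24774904 0.4022512  0.77150164]
```

View pics/top0.png

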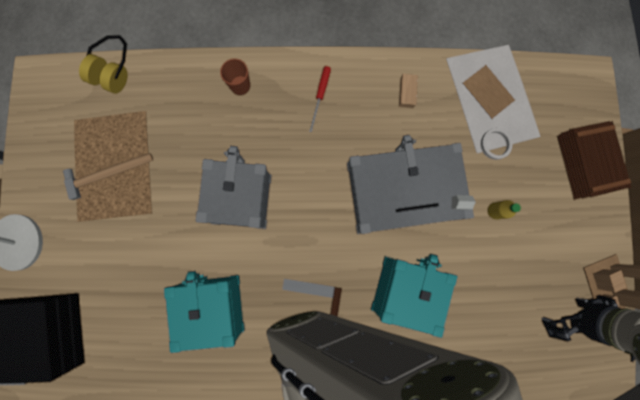

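View pics/side0.png

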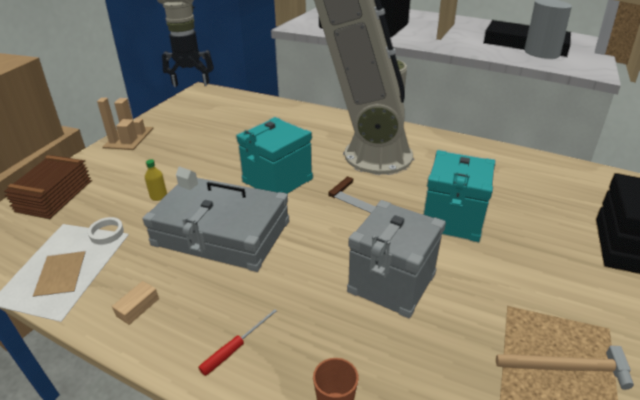

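The top view shows these candidates:
- The low, wide grey case with a black handle, at (410,185). Its lever runs from (407,143) to the grip at (413,171).
- The tall grey box at (233,190), with its grip at (229,186).
- Two turquoise boxes at (203,313) and (415,293).

The grey case with the handle fits the description. A pale block at (463,202) sits on its lid. Next I'll measure the case and check it in an enlarged crop.

```bash
python3 - <<'E'
from h import *
z=np.load("top0.npz");p,W=z["p"],z["W"]
a=p[120:240,335:485]; b=np.load("side0.npz")["p"][160:280,130:300]
im=np.hstack([cv2.resize(x,(400,300),interpolation=cv2.INTER_CUBIC) for x in(a,b)])
cv2.imwrite("pics/crop1.png",im[...,::-1])
S=W[125:240,340:480].reshape(-1,3)
lid=S[abs(S[:,2]-.09)<.006]
r=cv2.minAreaRect((lid[:,:2]*1000).astype(np.float32)); print("lid",len(lid),np.median(lid[:,2]),r,cv2.boxPoints(r))
for n,(u,v) in dict(grip=(413,171),grip2=(412,168),mid=(410,155),hinge=(407,143),block=(463,202),handle=(417,208),boxgrip=(229,186)).items(): print(n,W[v,u].round(4))
g=W[164:178,404:422]; m=(g[...,2]>.115); print("grip blk",m.sum(),g[m].mean(0),g[m].min(0),g[m].max(0))
g=W[190:212,448:480]; m=(g[...,2]>.1); print("loose blk",m.sum(),g[m].min(0),g[m].max(0))
E
```

```text
lid 7951 0.0893077239541018 ((543.76953125, -230.42161560058594), (215.24159240722656, 304.2416687011719), 7.377264022827148) [[ 417.50696   -93.378746]
 [ 456.57227  -395.10193 ]
 [ 670.0321   -367.46448 ]
 [ 630.9668    -65.7413  ]]
grip [ 0.5738 -0.2265  0.1241]
grip2 [ 0.5805 -0.2227  0.1293]
mid [ 0.6163 -0.2223  0.1174]
hinge [ 0.6482 -0.2165  0.1149]
block [ 0.4926 -0.3459  0.1397]
handle [ 0.481  -0.2363  0.1126]
boxgrip [0.5302 0.2192 0.1965]
grip blk 113 [ 0.57740592 -0.22656354  0.12285879] [ 0.56333264 -0.24043065  0.11539696] [ 0.59309755 -0.21463824  0.1293184 ]
loose blk 289 [ 0.47587497 -0.37699836  0.10002499] [ 0.51195257 -0.33380432  0.14314921]
```

View pics/crop1.png

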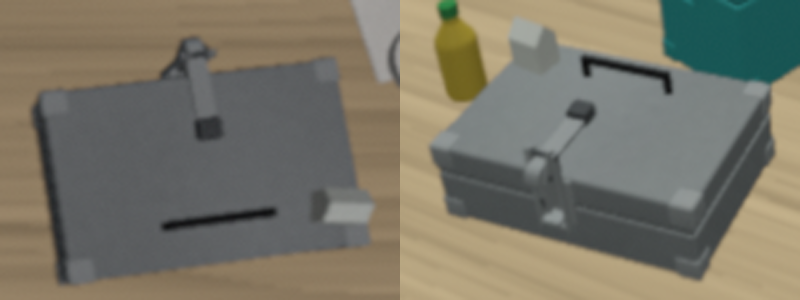

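The crop confirms it: the low case with the handle, with its dark grip block at about (413,171) and the latch on the far side. I'll refine the grip position from the dark pixels in both views, then move above it.

```bash
cat >> h.py <<'E'
from scipy.spatial.transform import Rotation as R
th=np.radians(7.4); f=np.array([np.cos(th),np.sin(th),0]); hy=np.array([-f[1],f[0],0]); Z=np.array([0,0,1.])
def down(s): y=s*hy; return R.from_matrix(np.column_stack([np.cross(y,-Z),y,-Z])).as_quat()
E
python3 - <<'E'
from h import *
for n in("top","side"):
    z=np.load(n+"0.npz");p,W=z["p"].astype(int),z["W"]
    near=(abs(W[...,0]-.576)<.035)&(abs(W[...,1]+.226)<.03)&(W[...,2]>.105)
    m=near&(p.max(-1)<65); P=W[m]; print(n,m.sum(),P.mean(0).round(4),np.median(P,0).round(4),"along f",np.percentile(P@f,[5,95]).round(4),"along h",np.percentile(P@hy,[5,95]).round(4), "z",np.percentile(P[:,2],[5,95]).round(4))
    # lid yaw & front edge
    L=(abs(W[...,2]-.09)<.006)&(W[...,0]>.42)&(W[...,0]<.7)&(W[...,1]<-.06)&(W[...,1]>-.4); P=W[L]
    print("  lid f", np.percentile(P@f,[.5,1,99,99.5]).round(4),"h",np.percentile(P@hy,[.5,1,99,99.5]).round(4))
q0=np.array(bot.get_state()["q"])
for s in(1,-1):
    q=bot.solve_ik([.575,-.2266,.2],down(s)); print(s,None if q is None else np.round(np.array(q)-q0,2), None if q is None else np.round(q,2))
    print(bot.solve_ik([.66,-.216,.19],down(s)))
E
```

```text
top 71 [ 0.5737 -0.2252  0.1241] [ 0.5738 -0.2256  0.1244] along f [0.5314 0.5485] along h [-0.3073 -0.288 ] z [0.1196 0.1274]
  lid f [0.4045 0.4055 0.6021 0.6034] h [-0.4465 -0.4449 -0.1504 -0.1493]
side 21 [ 0.5812 -0.223   0.121 ] [ 0.5824 -0.2205  0.1216] along f [0.5398 0.5521] along h [-0.3081 -0.2909] z [0.116 0.125]
  lid f [0.4076 0.4093 0.608  0.6204] h [-0.4503 -0.4484 -0.1541 -0.1532]
1 [ 0.78  0.09  0.06 -0.03 -0.   -2.07] [-0.51  0.41  0.11  1.27  0.   -0.63]
[-0.43174212  0.56700984  0.33545548  1.33924197  0.         -0.56089648]
-1 [ 0.78  0.09  0.06 -0.03 -0.    1.08] [-0.51  0.41  0.11  1.27  0.    2.51]
[-0.43174212  0.56700984  0.33545548  1.33924197  0.          2.58069617]
```

```bash
cat >> h.py <<'E'
QD=down(-1); H=f*.626+hy*(-.2985)+Z*.108
def grip(q): return H-f*(.085*np.cos(q)-.010*np.sin(q))+Z*(.085*np.sin(q)+.010*np.cos(q))
def tcp(q,dz=0.001): return grip(q)+Z*(dz-.019)
def snap(n,a,b,c,d,name,cam="side",k=4):
    p,_=bot.camera(cam); cv2.imwrite("pics/"+name,cv2.resize(p[a:b,c:d],None,fx=k,fy=k,interpolation=cv2.INTER_CUBIC)[...,::-1])
E
python3 - <<'E'
from h import *
print(grip(0),tcp(1.4))
bot.command_gripper(.085)
bot.move_pose(tcp(0,.12),QD)
print(bot.move_l(tcp(0),vel=.08,stop_force=8))
s=bot.get_state(); print(s["clock"],s["ee_pos"],tcp(0),s["wrist_force"])
snap(0,140,270,130,300,"down1.png")
E
```

```text
[ 0.57493958 -0.22633542  0.118     ] [ 0.65467718 -0.21597932  0.1754629 ]
False
3.6 [ 0.57533163 -0.22656054  0.10064633] [ 0.57493958 -0.22633542  0.1       ] [ 0.21217505 -0.21366995 -0.27473264]
```

View pics/down1.png

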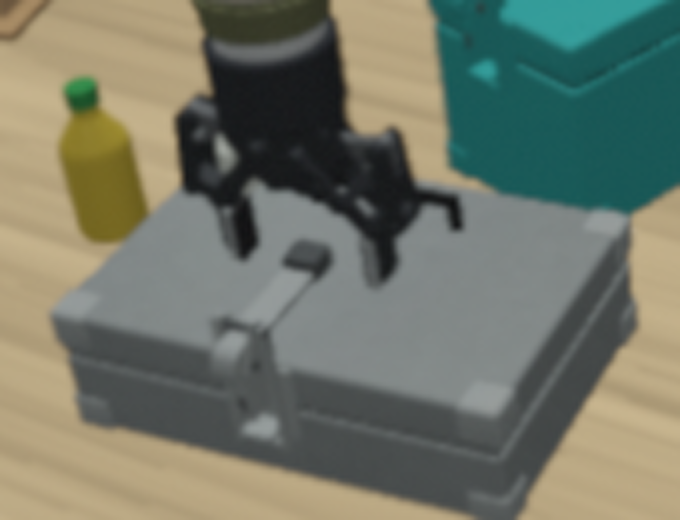

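In crop down1, the pads at (240,235) and (378,262) straddle the grip block at (307,257). I'll pinch it and check the hold, then follow the arc.

```bash
python3 - <<'E'
from h import *
def st(l):
    s=bot.get_state(); print(l,round(s["clock"],2),"gap",round(s["finger_gap"],4),"gf",np.round(s["gripper_force"],1),"F",np.round(s["wrist_force"],1),"T",np.round(s["wrist_torque"],2))
    return s
bot.command_gripper(.0,30); s=st("closed")
if .020<s["finger_gap"]<.028:
    for q in np.arange(.1,1.36,.125):
        hit=bot.move_l(tcp(q),vel=.05,stop_force=25); s=st(f"q{q:.2f} {hit}")
        if hit or s["finger_gap"]<.018: break
snap(0,120,270,130,300,"lift1.png")
E
```

```text
closed 4.23 gap 0.0232 gf 36.6 F [ 0.  -8.9 -1. ] T [-1.53  0.18  0.03]
q0.10 False 4.56 gap 0.0236 gf 35.6 F [ 0.5 -8.6 -3.6] T [-1.64 -0.06 -0.07]
q0.23 False 4.92 gap 0.0234 gf 34.8 F [ 0.3 -9.7 -3.3] T [-1.71  0.02 -0.04]
q0.35 False 5.29 gap 0.0234 gf 34.1 F [ 0.9 -9.  -3.3] T [-1.75 -0.01 -0.07]
q0.47 False 5.66 gap 0.0234 gf 33.6 F [ 0.3 -9.2 -2.5] T [-1.74  0.09 -0.02]
q0.60 False 6.03 gap 0.0233 gf 33.1 F [ 0.1 -9.2 -3. ] T [-1.78  0.13 -0.  ]
q0.72 False 6.39 gap 0.0234 gf 32.8 F [-0.1 -9.9 -2.8] T [-1.7   0.17 -0.01]
q0.85 False 6.76 gap 0.0236 gf 32.6 F [ -0.4 -10.2  -1.8] T [-1.7   0.3  -0.03]
q0.97 False 7.12 gap 0.0236 gf 32.4 F [-0.6 -9.7 -2.1] T [-1.73  0.32  0.02]
q1.10 False 7.49 gap 0.0228 gf 32.4 F [-0.5 -9.3 -0.5] T [-1.69  0.28 -0.  ]
q1.23 False 7.86 gap 0.0229 gf 32.5 F [-0.1 -9.8  0.1] T [-1.65  0.21  0.02]
q1.35 False 8.22 gap 0.0231 gf 32.6 F [ 0.3 -8.9  0.2] T [-1.71  0.23 -0.01]
```

View pics/lift1.png

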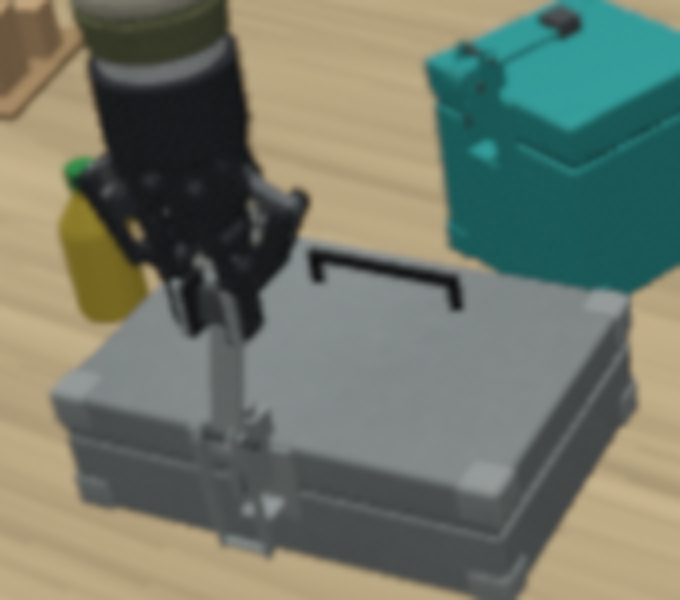

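In lift1 the lever stands upright, held at (215,310), and the hook bar is already below the catch at (245,545). Next I'll release it, back straight up, go clear and look.

```bash
python3 - <<'E'
from h import *
bot.command_gripper(.085); bot.sleep(.5)
p=np.array(bot.get_state()["ee_pos"]); print(bot.move_l(p+Z*.1-f*.0,vel=.12,stop_force=15))
bot.move_j([-1.286,0.313,0.046,1.304,0,1.431]); s=bot.get_state(); print(s["clock"],s["wrist_force"])
snap(0,160,280,130,300,"open1.png")
snap(0,60,260,180,500,"open_top.png","top",2)
E
```

```text
False
12.2583 [ 0.14531095 -0.31367359  0.25486295]
```

View pics/open1.png

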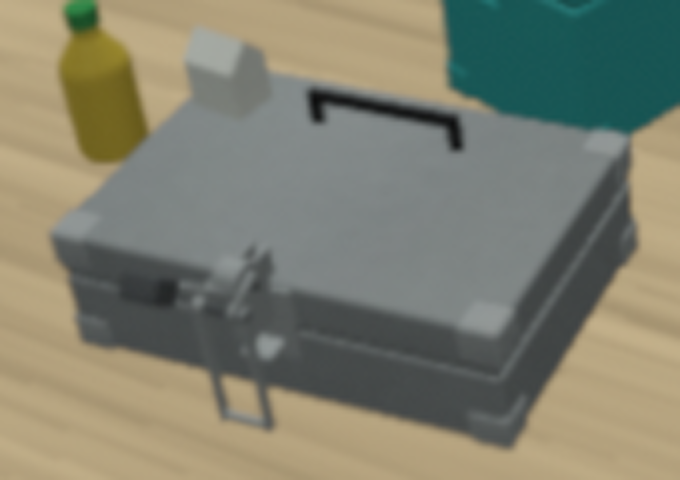

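View pics/open_top.png

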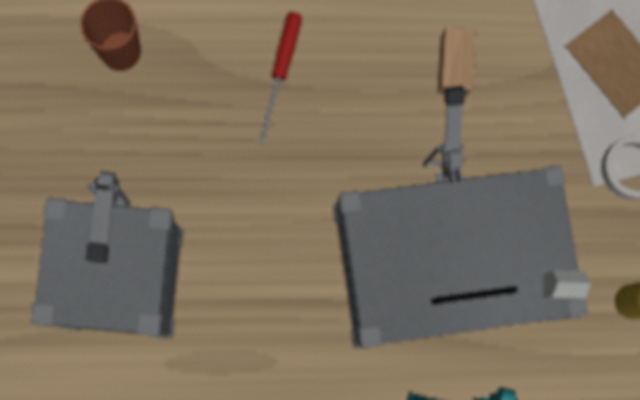

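In open1 the lever lies at the stop with its grip at (148,290), and the hook bar hangs at (245,420), clear of the catch at (268,345). The top view shows the lever out beyond the front edge, with its grip at (455,95). The tall box is still shut, with its grip at (97,252).

```bash
python3 -c "
from station import bot
print(bot.close_job())"
```

```text
the job is handed in; nothing more can be done
None
```

The low, wide case is unfastened: its lever rests open at the stop and the hook hangs clear of the catch. The tall box is still shut, and I handed the job in with the arm clear at about 12 s.

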